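# Walk the heavy parts tin into its dock

### The arm

A 6-joint arm with a two-finger parallel gripper is mounted at the origin on a cart in front of the work surface, level with it; the furniture and walls round the work are solid. World frame = base frame: x ahead of the robot, y to its left, z up, the work surface at z = 0. Lengths are in m, angles in rad, forces in N, time in s.
With the tool pointing down it reaches from about 0.25 to 0.775 m from the base axis. Payload 8.9 kg.
Tool frame: the origin (TCP) lies on the centre line of the jaws, within the pads' length; the fingertips stand arm.tcp_to_tips ahead of it and the grasp point (between the pads) lies 6 mm ahead of it (arm.tcp_to_tips is the distance from the TCP to the fingertips, in m); z points along the fingers, y is the line along which they close (so a half turn about z gives the same grasp; the last joint's range is limited). The gripper opens to 85 mm and grips with 20 to 120 N. Pads are 22 mm wide; open, the fingers measure 114 mm over their backs; the gripper's body (76 mm by 85 mm) begins 54 mm behind the grasp point. The pads swing forward as they close: fully open they stand 13 mm farther back than shut.
Start: joints at [-1.405, 0.291, -0.153, 1.127, 0, 1.431], TCP at [0.158, -0.501, 0.256] pointing down, gripper open.
Joint ranges: [-2.52, 2.52], [-0.91, 1.74], [-1.3, 1.37], [-1.96, 2.02], [-1.52, 1.47], [-3.14, 3.14]. Speed limits (rad/s): [2.22, 2.22, 2.79, 3.14, 3.14, 3.14].

### API

Orientations are given as [roll, pitch, yaw] about the fixed x, y, z axes, in that order (R = Rz(yaw) Ry(pitch) Rx(roll)).
In Python, from bench import arm gives the robot as it stands. Calls block until the motion is done:
- arm.move_to(position, orientation): joint-space move of the TCP to a pose.
- arm.move_linear(position, v=0.15, attitude=None): straight line of the TCP; attitude=None keeps the orientation; v is the mean speed in m/s.
- arm.move_joints(angles): joint-space move.
- arm.open_gripper() and arm.gripper_close(grip_force=None): open the fingers fully, or close them until they stop; grip_force is the grip in N (None keeps the last).
- arm.dwell(seconds).
- arm.ik(position, orientation): joint angles nearest the present ones, or None.
- arm.capture(name): name is "side" or "top" or "wrist"; returns the picture (420x560x3 uint8, red, green, blue); there is no depth.
- arm.camera_model(name): a dict with "fx", "fy", "cx", "cy" (pixels), "R" (3x3) and "t" (3): a world point X has camera coordinates R X + t; the wrist camera has in their place "mount" (4x4, takes a point from camera to tool coordinates, whose origin is the TCP and whose axes are the flange's). Camera axes: x right, y down, z forward; pixel columns grow to the right and rows downward; lengths in m; the calibration is good to about 2 mm. A picture is of the moment at which its call begins: read the wrist's pose just before it. camera_model takes no time and is no camera call.
A pose or a line that the arm cannot do raises arm.MotionError and nothing moves.
- arm.close_job(): hands the job in; it is judged then, once.
Readings, each from a call of its own:
- arm.read_time(): time.
- arm.read_joint_positions(): joint angles.
- arm.read_joint_vel(): joint speeds.
- arm.read_joint_torque(): joint torques, N m.
- arm.read_tcp_pos(): TCP position.
- arm.read_orientation(): TCP orientation.
- arm.read_force(): force on the tool from outside, world axes, zero at the start.
- arm.read_ft_torque(): the same for the moment, N m.
- arm.read_opening(): finger opening in m.
- arm.read_finger_force(): force on a finger pad.
Only numpy, scipy, OpenCV 4.12 (cv2) and the standard library are available. Lean on these libraries where they do the work, as an engineer would, in place of code of your own. Each camera call takes 0.05 s, during which the arm holds its last target. There are 200 camera calls.

### The job

The parts tin is full of screws and too heavy and wide to pick up: walk it forward on the bench into its dock by short, gentle pushes on its two rear corner posts, one post at a time, touching it nowhere else, keeping it roughly straight and without ramming the dock. When it is fully home, square against the end stop, swing the latch closed behind it, and leave the other things on the bench alone.

Things in the scene. Friction and masses are not known exactly. Their poses are not given: they have to be found in the camera images.
- tin: Dark blue closed steel tin with a white clasp, 1.1 to 1.8 kg, flat on the bench: 126 mm long (x) over its corner posts, 154 mm wide (y), 59 mm tall. Origin: centre of its underside; x ahead (into the dock when aligned), y to its left. Round upright 22 mm posts at x = +-52, y = +-66 mm stick out furthest (to x = +-63 mm). Between the rear posts: wall at x = -49 mm, lid lip (55 mm up) at x = -56 mm.
- rear_left_post: Rear left corner post of the tin (tin's x = -52, y = +66 mm): plain round upright steel, 22 mm diameter, from 3 to 52 mm above the bench. Origin on its axis at bench height; axes as the tin's. Push it forwards from its rear side. A push of about 5 to 12 N on one post slides the tin and turns it by some 6 to 8 rad per metre pushed.
- rear_right_post: Rear right corner post of the tin (tin's x = -52, y = -66 mm), otherwise the same as the left one.
- dock: Plain timber U fixed to the bench, open to the robot, no floor: the tin slides on the bench. Origin: on the bench top, just where the seated tin's origin lies, with the same axes (x into the dock, y left). Cheeks 30 mm high, inner faces y = +-81 mm (4 mm clearance a side) from the stop back to x = -30 mm, then flaring to about y = +-99 mm at x = -75 mm.
- dock_stop (a point): Middle of the face of the dock's end stop at bench height (dock's x = +63, y = 0 mm); the stop is a timber bar 20 mm thick, 204 mm wide and 45 mm high, and is rigid. The tin is home when both its front posts bear on it.
- latch (a joint): Angle of the steel turn-button latch on its upright hinge, rad: 0 closed (arm along the dock's -y, 4.5 mm behind the rear left post of a seated tin), growing as it opens, clockwise from above; 1.57: arm along the dock's -x; 2.2: out to the left. Stops at 0 and 2.4. Arm 12 mm wide, 58 mm long, 33 to 41 mm above the bench. Stiff: about 1.5 N at the pin; stays where left.
- latch_hinge (a point): Hinge axis of the latch, 40 mm above the bench, on a small timber block at the left of the dock's mouth (dock's x = -73.5, y = +115 mm); latch head 18 mm diameter.
- latch_pin (a point): Upright pin near the end of the latch arm, 50 mm from the hinge axis; this point is on its axis 73 mm above the bench. 10 mm thick with a 13 mm black cap, it stands from the arm (41 mm) up to 77 mm above the bench. Push it sideways to swing the latch.

How it is judged:
By the outcome, as a careful person would: the job done as asked, in the order asked, and still so for the second after the job is handed in, with the robot touching nothing.
It also fails if it takes over 72 s, if anything falls off the work surface, if the arm or the gripper's body presses on something with over 40 N, if the wrist force passes 120 N, or if a joint passes its speed limit or range.

## Working session

There is one attempt and no reset: what is moved stays moved. The work goes in short steps, each a Python script; the robot and the scene stay as the last script left them, time stands still between calls to the robot, and variables do not carry over. Pictures are saved under pics/ and viewed, at most 10 in all, crops included, and the job is handed in when it is done.

```bash
mkdir -p pics; ls; python3 - <<'E'
from bench import arm
import cv2,numpy as np
for n in ("top","side"):
    m=arm.camera_model(n); print(n,m['fx'],m['fy'],m['cx'],m['cy'],np.round(m['R'],4).tolist(),np.round(m['t'],4).tolist())
    cv2.imwrite(f"pics/{n}0.png",cv2.resize(arm.capture(n)[:,:,::-1],(800,600),interpolation=cv2.INTER_CUBIC))
print(np.round(arm.camera_model("wrist")["mount"],4).tolist(),arm.tcp_to_tips,arm.read_time(),arm.read_orientation())
E
```

```text
pics
top 415.09326122562084 415.09326122562084 272.6182233593925 201.4593962576484 [[-0.0072, -0.9998, 0.0167], [-0.9812, 0.0038, -0.1931], [0.1931, -0.0178, -0.981]] [0.0299, 0.5993, 0.8013]
side 400.2135353341707 400.2135353341707 277.25408783012796 208.6688439932878 [[-0.9373, -0.3477, 0.0237], [-0.1755, 0.4121, -0.8941], [0.3011, -0.8422, -0.4473]] [0.5705, 0.174, 0.7327]
[[0.0, -0.9607, -0.2775, 0.0701], [1.0, 0.0, -0.0001, -0.0009], [0.0001, -0.2775, 0.9607, -0.1175], [0.0, 0.0, 0.0, 1.0]] 0.025 0.1 [-3.14048887e+00 -1.48107534e-04  3.04874247e-01]
```

View pics/top0.png

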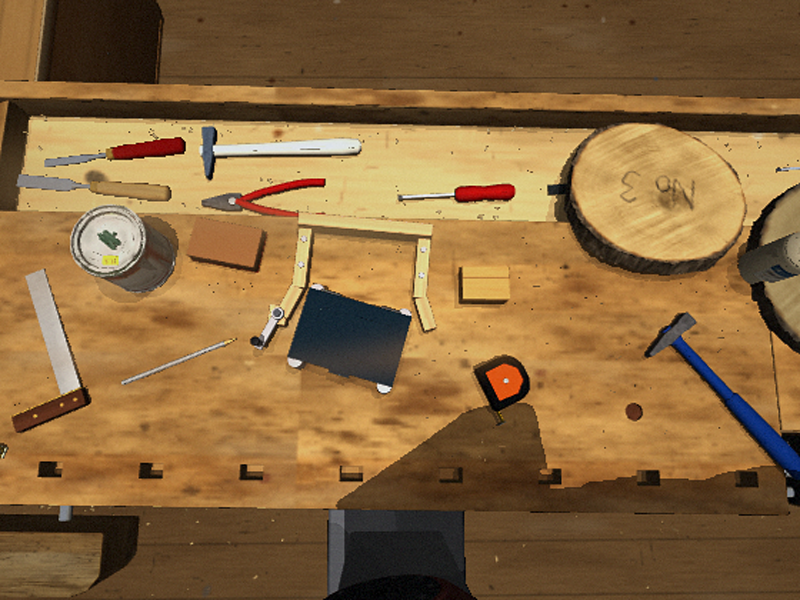

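View pics/side0.png

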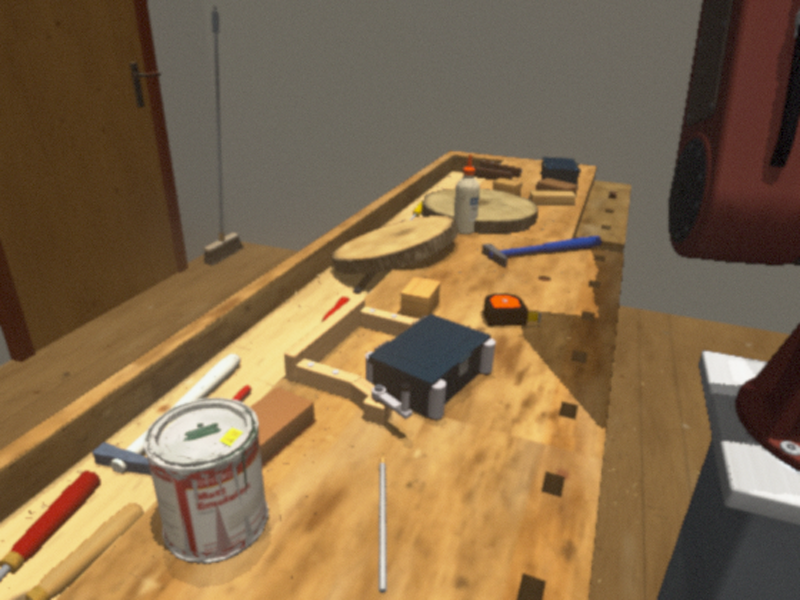

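The top view shows the tin yawed clockwise at the dock mouth. Rear posts are at (295,362) and (384,387), front posts at (317,287) and (407,312). The dock stop is at about (365,230), and the latch is open with its hinge at (277,315) and pin at (258,342), all in 800x600 pixels.

```bash
cat > h.py <<'E'
from bench import arm
import cv2,numpy as np
from scipy.spatial.transform import Rotation as Ro
def cam(n):
    m=arm.camera_model(n); K=np.array([[m['fx'],0,m['cx']],[0,m['fy'],m['cy']],[0,0,1]])
    if n!='wrist': return K,np.array(m['R']),np.array(m['t'])
    T=np.eye(4);T[:3,:3]=Ro.from_euler('xyz',arm.read_orientation()).as_matrix();T[:3,3]=arm.read_tcp_pos()
    I=np.linalg.inv(T@np.array(m['mount'])); return K,I[:3,:3],I[:3,3]
def p2w(C,px,z):
    K,R,t=C; d=R.T@np.linalg.solve(K,[px[0],px[1],1]); c=-R.T@t
    return (c+d*(z-c[2])/d[2])[:3]
def w2p(C,X):
    K,R,t=C; q=K@(R@np.asarray(X,float)+t); return q[:2]/q[2]
E
python3 - <<'E'
from h import *
C=cam('top');s=1/1.4286
for n,p,z in [('RL',(295,362),.052),('RR',(384,387),.052),('FL',(317,287),.052),('FR',(407,312),.052),('stopL',(301,224),.045),('stopR',(431,236),.045),('hinge',(277,314),.045),('pin',(258,342),.077),('cheekLend',(281,322),.03),('cheekRend',(430,329),.03)]:
    print(n,np.round(p2w(C,(p[0]*s,p[1]*s),z),4))
# wrist view
for pos in ([0.36,0.08,0.36],[0.36,0.08,0.33],[0.36,0.05,0.30]):
    try: arm.move_to(pos,[-3.1416,0,0]); break
    except arm.MotionError as e: print(e)
C=cam('wrist'); print(arm.read_time(),arm.read_tcp_pos(),arm.read_force())
im=arm.capture('wrist'); np.savez('w1.npz',im=im,K=C[0],R=C[1],t=C[2])
cv2.imwrite('pics/w1.png',cv2.resize(im[:,:,::-1],(800,600),interpolation=cv2.INTER_CUBIC))
E
```

```text
RL [0.4938 0.1615 0.052 ]
RR [0.4579 0.0353 0.052 ]
FL [0.6023 0.1321 0.052 ]
FR [0.5649 0.0014 0.052 ]
stopL [0.7001 0.1584 0.045 ]
stopR [ 0.681  -0.0365  0.045 ]
hinge [0.5639 0.1903 0.045 ]
pin [0.5199 0.2099 0.077 ]
cheekLend [0.5542 0.1866 0.03  ]
cheekRend [ 0.5427 -0.0334  0.03  ]
3.875 [0.3600588  0.0798694  0.35996287] [-0.55219867 -0.16443403  0.00446181]
```

View pics/w1.png

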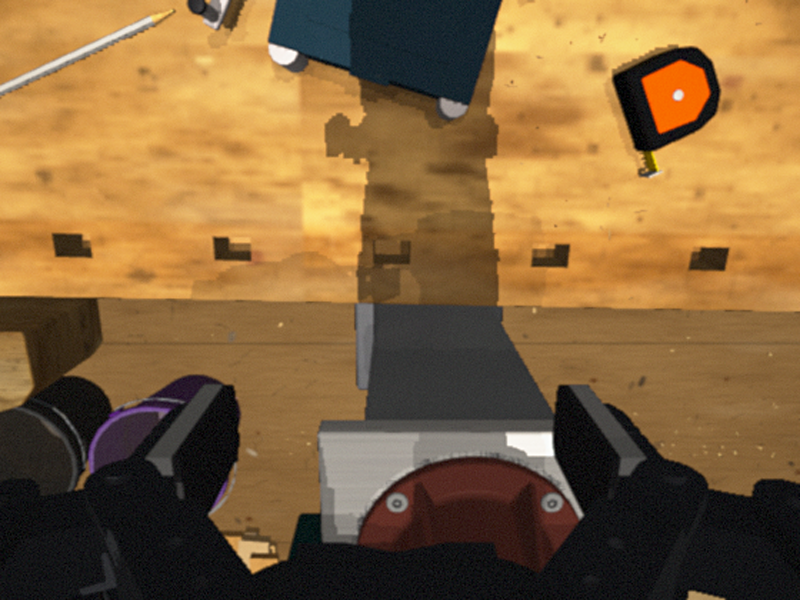

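The wrist view only catches the tin's rear posts at (287,55) and (452,106), so I'll view from further forward.

```bash
python3 - <<'E'
from h import *
for pos in ([0.52,0.08,0.36],[0.50,0.08,0.33],[0.48,0.08,0.30]):
    try: arm.move_to(pos,[-3.1416,0,0]); break
    except arm.MotionError as e: print(e)
C=cam('wrist'); print(arm.read_time(),arm.read_tcp_pos())
im=arm.capture('wrist'); np.savez('w2.npz',im=im,K=C[0],R=C[1],t=C[2])
cv2.imwrite('pics/w2.png',cv2.resize(im[:300,80:480,::-1],(800,600),interpolation=cv2.INTER_CUBIC))
E
```

```text
4.6083 [0.51969779 0.07990809 0.35947348]
```

View pics/w2.png

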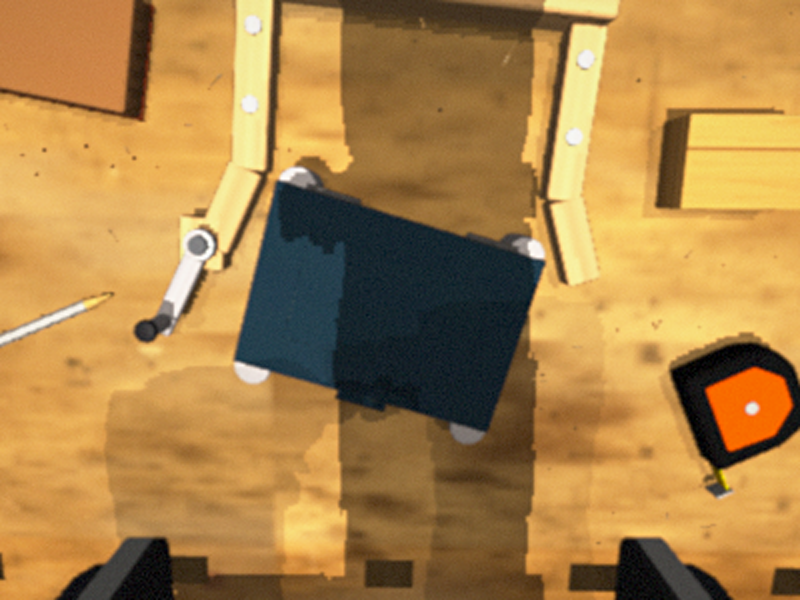

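The enlarged crop (2x, offset 80,0) shows the tin's lid corners at FL(278,182), FR(543,262), RL(234,363) and RR(489,432). The cheek/flare junctions are at (267,170) and (547,198), the right flare end at (568,284), the hinge at (200,243) and the pin cap at (147,330).

```bash
cat >> h.py <<'E'
def fit(model,world):
    a=np.array(model)[:,:2];b=np.array(world)[:,:2];ac=a-a.mean(0);bc=b-b.mean(0)
    th=np.arctan2((ac[:,0]*bc[:,1]-ac[:,1]*bc[:,0]).sum(),(ac*bc).sum())
    R=np.array([[np.cos(th),-np.sin(th)],[np.sin(th),np.cos(th)]]);t=b.mean(0)-R@a.mean(0)
    return t,th,b-(a@R.T+t)
def tf(t,th,p):
    c,s=np.cos(th),np.sin(th); return np.array(t)+np.array([c*p[0]-s*p[1],s*p[0]+c*p[1]])
E
python3 - <<'E'
from h import *
d=np.load('w2.npz');C=(d['K'],d['R'],d['t'])
P=lambda x,y,z:p2w(C,(x/2+80-.25,y/2-.25),z)
m=[(-.03,.081),(-.03,-.081),(-.075,-.099),(-.0735,.115)]
w=[P(267,170,.03),P(547,198,.03),P(568,284,.03),P(200,243,.045)]
t,th,r=fit(m,w);print('dock',t,th,np.round(r*1e3,1).tolist())
print('stop top', [np.round((P(x,y,.045)[:2]-t)@[[np.cos(th),-np.sin(th)],[np.sin(th),np.cos(th)]],4) for x,y in ((615,20),(450,14))])
c=[P(278,182,.059),P(543,262,.059),P(234,363,.059),P(489,432,.059)]
L=[np.linalg.norm(c[0]-c[1]),np.linalg.norm(c[2]-c[3]),np.linalg.norm(c[0]-c[2]),np.linalg.norm(c[1]-c[3])];print('lid',L)
m=[(.056,.07),(.056,-.07),(-.056,.07),(-.056,-.07)]
tt,tth,r=fit(m,c);print('tin',tt,tth,np.round(r*1e3,1).tolist())
for s in (1,-1): print('post',tf(tt,tth,(-.052,.066*s)))
print('pin',P(147,330,.077),'hinge',tf(t,th,(-.0735,.115)))
rel=(tt-t);print('rel in dock',rel@np.array([[np.cos(th),-np.sin(th)],[np.sin(th),np.cos(th)]]),tth-th)
# rear arcs, at some height
print(P(252,384,.052),P(467,444,.052))
E
```

```text
dock [0.62720587 0.06911738] -0.10141632991874765 [[0.1, 0.3], [1.1, 1.1], [-1.3, -0.8], [0.2, -0.6]]
stop top [array([ 0.0626, -0.0981]), array([ 0.0567, -0.012 ])]
lid [np.float64(0.15009683750433842), np.float64(0.15298894159730994), np.float64(0.10308979643686474), np.float64(0.10154906399108453)]
tin [0.52822265 0.08464382] -0.2778810690887571 [[-2.8, 6.2], [-6.5, -3.3], [6.1, 4.9], [3.1, -7.8]]
post [0.49632245 0.16237655]
post [0.4601124  0.03544022]
pin [0.52177993 0.21420395 0.077     ] hinge [0.56572643 0.19096781]
rel in dock [-0.10004656  0.00542535] -0.17646473917000943
[0.48562225 0.1639576  0.052     ] [0.44856653 0.0369334  0.052     ]
```

```bash
cat >> h.py <<'E'
DT=np.array([.6272,.0691]);DTH=-.1014; ORI=[-3.1416,0,DTH]; Z=.045; RAD=.022
def W(u,v,z=Z): return [*tf(DT,DTH,(u,v)),z]
def inv(p): return np.array(tf((0,0),-DTH,np.array(p[:2])-DT))
def push(y,u0,u1,back=.008,v=.03):
    """finger pushes post at dock y from clear point u0 until post axis is at dock x u1, then backs off"""
    arm.move_linear(W(u0-RAD,y),v=.2)
    arm.move_linear(W(u1-RAD,y),v=v)
    f=arm.read_force(); p=inv(arm.read_tcp_pos())
    arm.move_linear(W(u1-RAD-back,y),v=.08)
    print('push',y,u1,'reached',np.round(p+[RAD,0],4),'F',np.round(f,1),'t',arm.read_time())
E
python3 - <<'E'
from h import *
arm.gripper_close(20)
arm.move_to(W(-.163-.032-.0,-.066,.10),ORI)
arm.move_linear(W(-.163-.032,-.066),v=.15)
print(arm.read_time(),arm.read_force(),arm.read_opening())
push(-.064,-.170,-.151)
push(-.064,-.157,-.142,back=.012)
C=cam('top');im=arm.capture('top')
cv2.imwrite('pics/t2.png',cv2.resize(im[130:300,170:330,::-1],None,fx=3.5,fy=3.5,interpolation=cv2.INTER_CUBIC))
E
```

```text
11.0667 [ 0.95607997 -0.14333908 -0.00770748] -2.8293259681784663e-05
push -0.064 -0.151 reached [-0.1549 -0.065 ] F [-14.3  -6.4   9.9] t 12.35
push -0.064 -0.142 reached [-0.1448 -0.0651] F [-10.7  -6.6   5.8] t 13.55
```

View pics/t2.png

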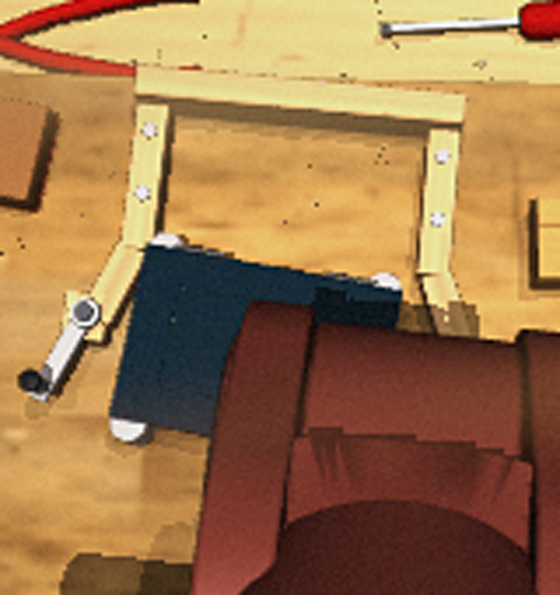

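The crop (3.5x, offset 170,130) shows the tin turned towards the dock line. Its lid corners are at FL(148,245), FR(402,291) and RL(111,416), with the latch untouched and the right rear hidden by the arm.

```bash
cat > m.py <<'E'
from h import *
def meas(FL,FR,RL,s,ox,oy,name='top'):
    C=cam(name);P=lambda p,z:inv(p2w(C,((p[0]+.5)/s-.5+ox,(p[1]+.5)/s-.5+oy),z))
    c=[P(FL,.059),P(FR,.059),P(RL,.059)]
    # lid about 152 x 104
    a=(np.arctan2(-(c[0]-c[1])[0],(c[0]-c[1])[1])+np.arctan2((c[0]-c[2])[1],(c[0]-c[2])[0]))/2
    t=(c[1]+c[2])/2
    print('tin in dock',np.round(t,4),'yaw',np.round(a,3),'edge yaws',np.arctan2(-(c[0]-c[1])[0],(c[0]-c[1])[1]),np.arctan2((c[0]-c[2])[1],(c[0]-c[2])[0]))
    for s_ in(1,-1): print('post',np.round(tf(t,a,(-.052,.066*s_)),4))
    return P
E
python3 - <<'E'
from m import *
P=meas((148,245),(402,291),(111,416),3.5,170,130)
# dock check by same camera
print([np.round(P(p,.03),4).tolist() for p in ((145,243),(418,273))],np.round(P((86,313),.045),4),np.round(P((463,96),.045),4))
E
```

```text
tin in dock [-0.0892  0.0087] yaw -0.086 edge yaws -0.08466466110027347 -0.08706713072876769
post [-0.1354  0.0789]
post [-0.1467 -0.0526]
[[-0.0253, 0.0864], [-0.0277, -0.0812]] [-0.0737  0.1137] [ 0.0824 -0.0986]
```

```bash
cat >> h.py <<'E'
LAG=.003
def spush(y,u0,u1,slant,v=.03,back=.010,fwd_clear=None):
    """post now at dock (u0,y) -> push to x=u1 with sideways slope; finger starts 6 mm clear"""
    n=u1+LAG-u0
    q=arm.read_tcp_pos(); s=inv(q)
    arm.move_linear(W(min(s[0],u0-.008-RAD),y),v=.25) if s[0]>u0-.008-RAD+.004 else arm.move_linear(W(u0-.006-RAD,y),v=.25)
    arm.move_linear(W(u1+LAG-RAD,y+slant*n),v=v)
    f=arm.read_force(); p=inv(arm.read_tcp_pos()); g=tf((0,0),-DTH,f[:2])
    ub=u1-RAD-back
    arm.move_linear(W(ub,y+slant*n),v=.12)
    print('push y%.3f'%y,'to',np.round(u1,4),'reached',np.round(p+[RAD,0],4),'Fdock',np.round(g,1),'Fz',round(f[2],1),'t',round(arm.read_time(),2),flush=True)
    return p[0]+RAD
def look(name,x0=170,x1=330,y0=130,y1=300,s=3.5):
    im=arm.capture('top'); cv2.imwrite(f'pics/{name}.png',cv2.resize(im[y0:y1,x0:x1,::-1],None,fx=s,fy=s,interpolation=cv2.INTER_CUBIC))
E
python3 - <<'E'
from h import *
s=inv(arm.read_tcp_pos()); print(s)
arm.move_linear(W(-.146-.022-.012,-.04),v=.15)   # clear behind both posts
spush(.075,-.135,-.125,-.3,back=.024)
spush(-.060,-.145,-.138,-.6,back=.012)
look('t3')
E
```

```text
[-0.17513848 -0.06390932]Traceback (most recent call last):
  File "<stdin>", line 3, in <module>
bench.MotionError: the arm cannot follow that straight line within its joint ranges
```

```bash
python3 - <<'E'
from h import *
print(np.round(arm.read_joint_positions(),3),np.round(arm.read_tcp_pos(),4),np.round(arm.read_orientation(),3))
for z in (.045,.06):
  for u in (-.18,-.17,-.15,-.13,-.1,-.075):
    r=[]
    for v in (-.066,-.04,0,.04,.07):
        q=arm.ik(W(u,v,z),ORI); r.append(None if q is None else np.round(q[1:5],2).tolist())
    print(z,u,r)
E
```

```text
[-0.112  0.396 -0.654  0.52   0.     3.131] [0.4465 0.0232 0.0452] [-3.141e+00 -1.000e-03 -1.010e-01]
0.045 -0.18 [[0.39, -0.67, 0.52, -0.0], [0.4, -0.65, 0.52, -0.0], [0.41, -0.63, 0.53, -0.0], [0.43, -0.59, 0.55, -0.0], [0.45, -0.56, 0.56, -0.0]]
0.045 -0.17 [[0.4, -0.64, 0.53, -0.0], [0.41, -0.63, 0.53, -0.0], [0.42, -0.6, 0.54, -0.0], [0.44, -0.57, 0.56, -0.0], [0.46, -0.54, 0.57, -0.0]]
0.045 -0.15 [[0.43, -0.59, 0.55, -0.0], [0.44, -0.58, 0.56, -0.0], [0.45, -0.55, 0.57, -0.0], [0.47, -0.52, 0.58, -0.0], [0.49, -0.49, 0.6, -0.0]]
0.045 -0.13 [[0.46, -0.54, 0.57, -0.0], [0.47, -0.53, 0.58, -0.0], [0.48, -0.5, 0.59, -0.0], [0.5, -0.47, 0.61, -0.0], [0.51, -0.44, 0.62, -0.0]]
0.045 -0.1 [[0.5, -0.46, 0.61, -0.0], [0.51, -0.45, 0.62, -0.0], [0.52, -0.42, 0.63, -0.0], [0.54, -0.39, 0.64, -0.0], [0.55, -0.36, 0.66, -0.0]]
0.045 -0.075 [[0.54, -0.39, 0.64, -0.0], [0.54, -0.38, 0.65, -0.0], [0.56, -0.35, 0.66, -0.0], [0.57, -0.32, 0.68, -0.0], [0.59, -0.29, 0.69, -0.0]]
0.06 -0.18 [[0.36, -0.65, 0.56, -0.0], [0.37, -0.64, 0.56, -0.0], [0.39, -0.61, 0.57, -0.0], [0.4, -0.58, 0.59, -0.0], [0.42, -0.55, 0.6, -0.0]]
0.06 -0.17 [[0.38, -0.63, 0.57, -0.0], [0.39, -0.61, 0.57, -0.0], [0.4, -0.59, 0.58, -0.0], [0.42, -0.56, 0.6, -0.0], [0.44, -0.52, 0.61, -0.0]]
0.06 -0.15 [[0.41, -0.57, 0.59, -0.0], [0.41, -0.56, 0.59, -0.0], [0.43, -0.54, 0.6, -0.0], [0.45, -0.51, 0.62, -0.0], [0.46, -0.48, 0.63, -0.0]]
0.06 -0.13 [[0.44, -0.52, 0.61, -0.0], [0.44, -0.51, 0.62, -0.0], [0.46, -0.49, 0.63, -0.0], [0.47, -0.46, 0.64, -0.0], [0.49, -0.43, 0.65, -0.0]]
0.06 -0.1 [[0.48, -0.44, 0.65, -0.0], [0.49, -0.43, 0.65, -0.0], [0.5, -0.41, 0.66, -0.0], [0.52, -0.38, 0.68, -0.0], [0.53, -0.35, 0.69, -0.0]]
0.06 -0.075 [[0.52, -0.37, 0.68, -0.0], [0.52, -0.36, 0.68, -0.0], [0.54, -0.34, 0.69, -0.0], [0.55, -0.31, 0.71, -0.0], [0.57, -0.28, 0.72, -0.0]]
```

```bash
sed -i 's/ORI=\[-3.1416,0,DTH\]/ORI=[-3.1416,0,DTH+np.pi]/' h.py; python3 - <<'E'
from h import *
a=np.array(arm.read_tcp_pos()); a[:2]-=[.018,0]
arm.move_linear(a.tolist(),v=.1)
arm.move_to(W(-.185,.03),ORI); print(np.round(arm.read_joint_positions(),2),arm.read_time(),np.round(arm.read_force(),1))
spush(.075,-.135,-.125,-.3,back=.024)
spush(-.060,-.145,-.138,-.6,back=.012)
look('t3')
E
```

```text
[ 0.1   0.42 -0.62  0.54 -0.    0.2 ] 16.4 [ 0.  -0.1 -0.5]
push y0.075 to -0.125 reached [-0.1239  0.0707] Fdock [-6.1  2.8] Fz 0.6 t 17.93
push y-0.060 to -0.138 reached [-0.1377 -0.0661] Fdock [-9.  -1.8] Fz 4.6 t 19.66
```

View pics/t3.png

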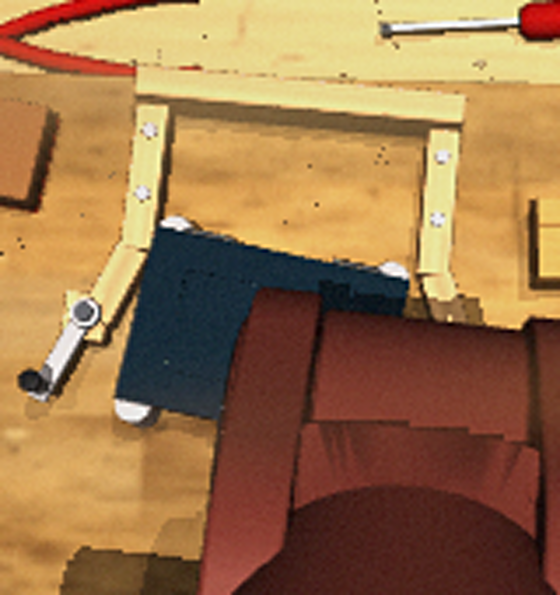

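The tin moved in and right. Its lid corners are now at FL(160,227), FR(408,279) and RL(118,398).

```bash
python3 - <<'E'
from m import *
P=meas((160,227),(408,279),(118,398),3.5,170,130)
print([np.round(P(p,.03),4).tolist() for p in ((147,249),(421,273))])
E
```

```text
tin in dock [-0.0801  0.0059] yaw -0.114 edge yaws -0.11282449192372339 -0.11552995608768413
post [-0.1243  0.0774]
post [-0.1393 -0.0538]
[[-0.0289, 0.0847], [-0.0275, -0.0831]]
```

```bash
python3 - <<'E'
from h import *
spush(.074,-.124,-.117,-.3,back=.028)
spush(-.056,-.138,-.127,-.6,back=.016)
spush(.072,-.117,-.107,-.3,back=.028)
spush(-.058,-.127,-.117,-.6,back=.016)
look('t4')
E
```

```text
push y0.074 to -0.117 reached [-0.1155  0.0705] Fdock [-6.2  3.3] Fz 0.9 t 21.52
push y-0.056 to -0.127 reached [-0.128  -0.0642] Fdock [-13.4  -3.1] Fz 11.6 t 23.37
push y0.072 to -0.107 reached [-0.1097  0.0691] Fdock [-19.7  12.3] Fz 11.4 t 25.27
push y-0.058 to -0.117 reached [-0.117  -0.0656] Fdock [-10.5  -1.1] Fz 7.4 t 27.07
```

View pics/t4.png

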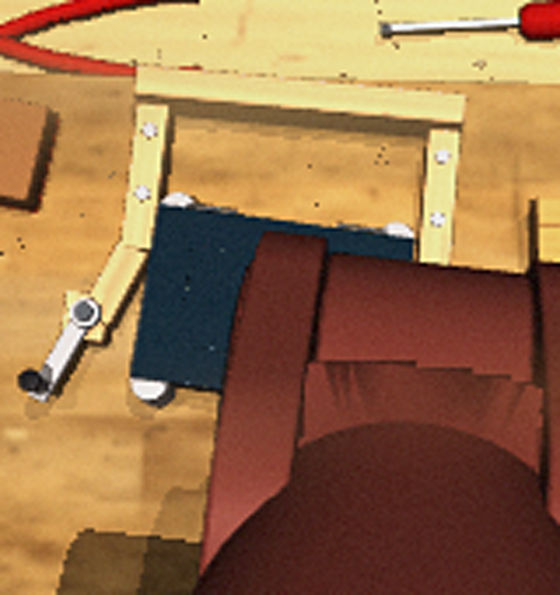

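The tin is now nearly straight inside the cheeks. Its lid corners are at FL(162,205), FR(413,238) and RL(133,377).

```bash
python3 - <<'E'
from m import *
P=meas((162,205),(413,238),(133,377),3.5,170,130)
E
```

```text
tin in dock [-0.0613  0.0019] yaw -0.039 edge yaws -0.035829496080635514 -0.04252532993259444
post [-0.1106  0.0699]
post [-0.1158 -0.062 ]
```

```bash
sed -i 's/v=\.25/v=.3/g;s/v=\.12)/v=.15)/' h.py; python3 - <<'E'
from h import *
spush(-.062,-.116,-.106,-.35,back=.014)
spush(.069,-.110,-.101,.1,back=.018)
spush(-.062,-.106,-.097,-.35,back=.014)
spush(.069,-.101,-.092,.1,back=.018)
spush(-.062,-.097,-.088,-.35,back=.014)
look('t5')
E
```

```text
push y-0.062 to -0.106 reached [-0.1074 -0.0672] Fdock [-13.4  -3.7] Fz 8.5 t 28.44
push y0.069 to -0.101 reached [-0.0999  0.0701] Fdock [-7.3  5.5] Fz 2.0 t 30.08
push y-0.062 to -0.097 reached [-0.0972 -0.0662] Fdock [-10.8  -4.3] Fz 6.7 t 31.71
push y0.069 to -0.092 reached [-0.0911  0.0704] Fdock [-8.4  5.6] Fz 5.1 t 33.35
push y-0.062 to -0.088 reached [-0.0883 -0.0662] Fdock [-11.9  -3.9] Fz 8.0 t 34.98
```

View pics/t5.png

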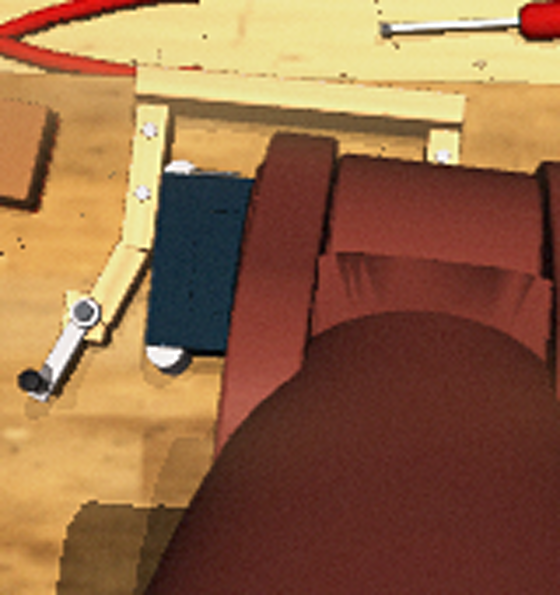

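The tin is running straight between the cheeks: lid edge at (163,172) to (147,350), with the left post at (168,357). I'll carry on.

```bash
python3 - <<'E'
from h import *
spush(.069,-.091,-.082,.1,back=.018)
spush(-.062,-.088,-.079,-.35,back=.014)
spush(.069,-.082,-.073,.1,back=.018)
spush(-.062,-.079,-.070,-.35,back=.014)
spush(.069,-.073,-.065,.1,back=.018)
spush(-.062,-.070,-.061,-.35,back=.016)
E
```

```text
push y0.069 to -0.082 reached [-0.0832  0.0703] Fdock [-17.    6.5] Fz 7.9 t 36.67
push y-0.062 to -0.079 reached [-0.0791 -0.0662] Fdock [-11.   -4.1] Fz 7.1 t 38.29
push y0.069 to -0.073 reached [-0.0748  0.0704] Fdock [-18.5   7.9] Fz 9.8 t 39.93
push y-0.062 to -0.07 reached [-0.0702 -0.0663] Fdock [-12.6  -3.2] Fz 8.5 t 41.56
push y0.069 to -0.065 reached [-0.0671  0.0703] Fdock [-20.4   7.7] Fz 12.6 t 43.17
push y-0.062 to -0.061 reached [-0.0612 -0.0662] Fdock [-11.3  -3.5] Fz 9.0 t 44.8
```

```bash
cat >> h.py <<'E'
def seat(y,u0,umax,fstop,back=.016):
    s=inv(arm.read_tcp_pos()); arm.move_linear(W(min(s[0],u0-.004-RAD),y),v=.3)
    arm.move_linear(W(u0-RAD,y),v=.03); u=u0; L=[]
    while u<umax:
        u+=.0015; arm.move_linear(W(u-RAD,y),v=.015)
        f=-tf((0,0),-DTH,arm.read_force()[:2])[0]; p=inv(arm.read_tcp_pos())[0]+RAD
        L.append((round(u*1e3,1),round(p*1e3,1),round(f,1)))
        if f>fstop: break
    arm.move_linear(W(u-RAD-back,y),v=.12); print('seat',y,L,arm.read_time(),flush=True)
E
python3 - <<'E'
from h import *
spush(.067,-.067,-.058,.25,back=.018)
seat(-.064,-.060,-.049,24)
seat(.067,-.057,-.047,28)
look('t6',170,330,110,280)
E
```

```text
push y0.067 to -0.058 reached [-0.0591  0.07  ] Fdock [-16.6   4.8] Fz 11.8 t 46.44
seat -0.064 [(-58.5, np.float64(-60.6), np.float64(9.4)), (-57.0, np.float64(-59.7), np.float64(11.5)), (-55.5, np.float64(-58.3), np.float64(10.9)), (-54.0, np.float64(-56.6), np.float64(9.8)), (-52.5, np.float64(-55.2), np.float64(9.9)), (-51.0, np.float64(-53.4), np.float64(8.8)), (-49.5, np.float64(-51.9), np.float64(8.6)), (-48.0, np.float64(-50.8), np.float64(10.4))] 50.0
seat 0.067 [(-55.5, np.float64(-57.2), np.float64(9.4)), (-54.0, np.float64(-56.6), np.float64(12.0)), (-52.5, np.float64(-55.4), np.float64(14.6)), (-51.0, np.float64(-54.3), np.float64(15.0)), (-49.5, np.float64(-52.6), np.float64(14.2)), (-48.0, np.float64(-51.7), np.float64(15.9)), (-46.5, np.float64(-51.6), np.float64(21.3))] 52.9833
```

View pics/t6.png

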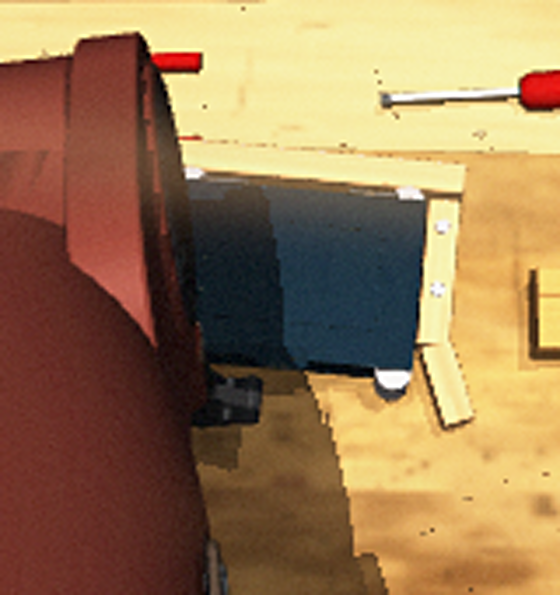

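Both front posts, at (195,172) and (410,193), look to be at the stop bar. The left one stopped moving while the force rose to 21 N, so I'll confirm the right, then the left.

```bash
python3 - <<'E'
from h import *
seat(-.064,-.0495,-.043,21,back=.018)
seat(.067,-.0495,-.045,24,back=.030)
E
```

```text
seat -0.064 [(-48.0, np.float64(-50.8), np.float64(11.1)), (-46.5, np.float64(-50.7), np.float64(16.7)), (-45.0, np.float64(-50.7), np.float64(20.4)), (-43.5, np.float64(-50.6), np.float64(24.7))] 55.4583
seat 0.067 [(-48.0, np.float64(-51.7), np.float64(16.3)), (-46.5, np.float64(-51.6), np.float64(20.5)), (-45.0, np.float64(-51.6), np.float64(25.9))] 57.725
```

Both rear posts now stand firm: no movement up to about 25 N on each. Next, the latch.

```bash
python3 - <<'E'
from h import *
z=.076
def go(u,v,z,s):
    arm.move_linear(W(u,v,z),v=s)
go(-.100,.067,.112,.25)
go(-.113,.165,.112,.3)
go(-.113,.165,z,.2)
go(-.113,.096,z,.1); print(np.round(inv(arm.read_tcp_pos()),4),np.round(arm.read_force(),1),arm.read_time())
go(-.135,.103,z,.2)
go(-.135,.070,z,.2)
go(-.094,.067,z,.08)
go(-.0885,.067,z,.04); print(np.round(inv(arm.read_tcp_pos()),4),np.round(arm.read_force(),1),arm.read_time())
E
```

```text
[-0.1104  0.0961] [5.  5.5 0.1] 59.8
[-0.0904  0.0672] [-8.7  1.   4. ] 61.3417
```

```bash
python3 - <<'E'
from h import *
arm.move_linear(W(-.115,.067,.076),v=.12)
arm.move_linear(W(-.19,.03,.20),v=.25)
print(arm.read_time())
C=cam('wrist');im=arm.capture('wrist')
cv2.imwrite('pics/w3.png',cv2.resize(im[:,:,::-1],(800,600),interpolation=cv2.INTER_CUBIC))
for n,p in dict(stopL=(.063,.07,.045),stopR=(.063,-.07,.045),hinge=(-.0735,.115,.045),pinclosed=(-.0735,.065,.077),RL=(-.063,.066,.052),RR=(-.063,-.066,.052)).items():
    print(n,np.round(w2p(C,W(*p))/.7))
E
```

```text
62.4583
stopL [455. 653.]
stopR [242. 653.]
hinge [538. 473.]
pinclosed [460. 509.]
RL [456. 496.]
RR [229. 496.]
```

View pics/w3.png

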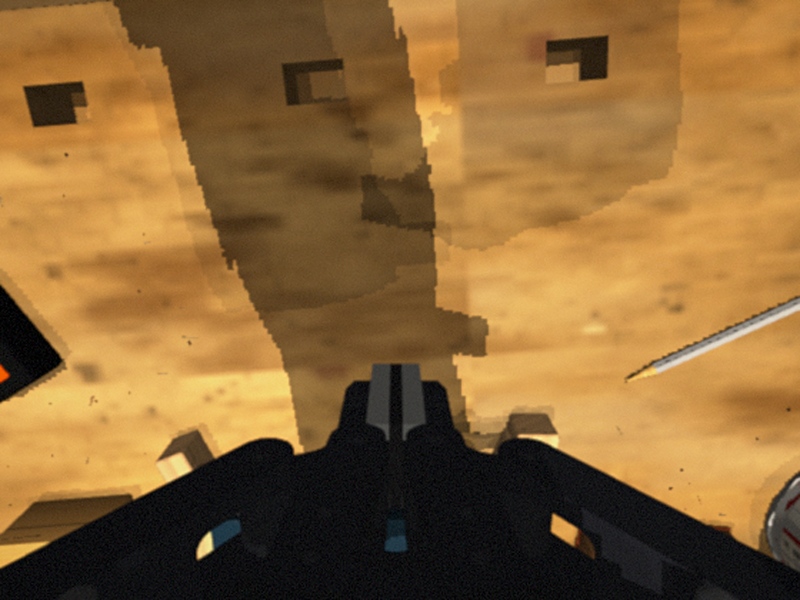

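The gripper hides the latch in this view: the pencil tip at (628,378) is undisturbed, and the open latch is gone from its old place. I'll check the pin numerically in the side camera.

```bash
python3 - <<'E'
from h import *
C=cam('side');im=arm.capture('side').max(axis=2).astype(int)
old=cv2.resize(cv2.imread('pics/side0.png'),(560,420),interpolation=cv2.INTER_AREA).max(axis=2).astype(int)
for q in (0,.1,.2,.4,1.95):
    a=-np.pi/2-q; p=w2p(C,W(-.0735+.05*np.cos(a),.115+.05*np.sin(a),.074)); print(q,np.round(p,1))
    if q in(0,1.95):
        x,y=np.round(p).astype(int); print('now\n',im[y-6:y+9,x-8:x+9]); 
        if q: print('old\n',old[y-6:y+9,x-8:x+9])
E
```

```text
0 [276.  244.8]
now
 [[ 72  67  55  61  59  60  62  60  56  56  63  71  82  82  80  79  66]
 [ 74  63  57  57  60  60  59  59  64  59  59  72  82  84  81  80  67]
 [ 68  63  62  62  61  59  59  61  58  60  58  73  81  84  78  76  62]
 [ 62  61  63  61  62  58  57  59  59  58  63  70  78  85  80  73  67]
 [ 63  58  62  61  57  57  56  62  63  60  58  68  74  80  79  69  60]
 [ 62  58  57  56  63  56  54  57  61  64  62  60  69  71  67  61  56]
 [ 62  62  61  57  62  57  57  61  59  60  60  62  62  67  62  59  57]
 [ 58  58  57  56  56  59  56  62  62  61  62  63  60  63  58  56  54]
 [ 60  57  59  54  61  62  63  70  75  70  73  67  62  58  62  56  57]
 [ 57  60  66  62  53  62  70  87  89  94  88  81  65  57  55  53  56]
 [ 74  84  86  77  64  59  71  92  97 100  90  84  64  60  59  55  59]
 [103 121 123 110  86  67  77  93  99 101  95  86  67  60  56  58  62]
 [126 137 136 125  99  72  74  93 103 105  98  84  66  55  57  60  69]
 [137 139 140 132 106  72  75  91 101  98  97  87  65  58  60  69  76]
 [142 138 136 126 103  72  75  94 101 103  97  83  66  56  68  75  83]]
0.1 [278.3 24
[... 1501 characters left out ...]
 50  50  49  52  58  58  60  60  62  58  54  49  48  48  48]
 [ 52  53  54  50  49  52  54  57  58  61  58  55  53  51  50  47  49]
 [ 52  51  54  51  51  52  54  54  57  54  53  55  53  51  47  46  48]
 [ 53  53  52  52  50  53  60  62  62  63  63  62  51  48  45  49  48]
 [ 51  50  51  52  50  59  69  76  77  80  79  71  56  45  42  45  48]
 [ 49  49  53  52  52  60  74  85  89  95  93  80  59  48  46  46  49]
 [ 59  49  52  51  53  61  78  88  95 100 100  85  61  47  46  46  48]
 [ 95  68  53  52  55  62  77  88  97 101  98  79  58  48  49  49  48]
 [157 116  77  57  54  65  78  89  99 102  97  78  57  50  47  46  46]
 [207 177 128  82  63  68  80  92 100 102  96  78  56  51  47  44  46]]
```

```bash
python3 -c "
from bench import arm
print(arm.read_time(),arm.read_force()); print(arm.close_job())"
```

```text
62.5583 [0.52551574 0.22212288 0.48540154]
the job is handed in; nothing more can be done
None
```

I walked the tin home against the dock stop and swung the latch closed behind it, handing in at 62.6 s: both rear posts held firm at about 25 N, and the side camera put the latch pin at its closed position.

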